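Fill the vial crate and hold its lid ready above it

ROBOT

A 6-joint arm with a two-finger parallel gripper is mounted at the origin on the work surface. World frame = base frame: x ahead of the robot, y to its left, z up, the work surface at z = 0. Lengths are in m, angles in degrees, forces in N, time in s.
With the tool pointing down it reaches from about 0.425 to 0.95 m from the base axis. Payload 14.7 kg.
Tool frame: the origin (TCP) lies on the centre line of the jaws, within the pads' length; the fingertips stand 25 mm ahead of it and the grasp point (between the pads) lies 6 mm ahead of it (arm.finger_overhang is the distance from the TCP to the fingertips, in m); z points along the fingers, y is the direction in which the jaws open and shut (so a half turn about z gives the same grasp; the last joint's range is limited). The gripper opens to 85 mm and grips with 20 to 120 N. Pads are 22 mm wide; open, the fingers measure 114 mm over their backs; the gripper's body (76 mm by 85 mm) begins 54 mm behind the grasp point. The pads swing forward as they close: fully open they stand 13 mm farther back than shut.
Start: joints at [-75.206, 27.513, 91.461, -0, 61.026, -2.67], TCP at [0.195, -0.62, 0.256] pointing down, gripper open.
Joint ranges: [-157.49, 157.49], [-46.99, 117.5], [13.45, 153.17], [-89.5, 269.5], [5.16, 153.95], [-167.48, 167.48]. Speed limits (degrees/s): [108.29, 108.29, 136.94, 172.46, 172.46, 172.46].

INTERFACE

Orientations are given as [roll, pitch, yaw] about the fixed x, y, z axes, in that order (R = Rz(yaw) Ry(pitch) Rx(roll)).
In Python, from bench import arm gives the robot as it stands. The module is installed in compiled form; this text tells all that it offers. Calls block until the motion is done:
- arm.move_ptp(position, orientation): joint-space move of the TCP to a pose.
- arm.move_straight(position, ori=None, feed=0.15, force_limit=None): straight line of the TCP; ori=None keeps the orientation; feed is the mean speed in m/s. With force_limit (N) it stops when the force on the tool has changed by that much, and returns True; else False.
- arm.goto_joints(angles): joint-space move.
- arm.open_gripper() and arm.clamp(newtons=None): open the fingers fully, or close them until they stop; newtons is the grip in N (None keeps the last).
- arm.hold(seconds).
- arm.solve_ik(position, orientation): joint angles nearest the present ones, or None.
- arm.grab_frame(name): name is "side" or "top"; returns a dict with "pixels" (384x512x3 uint8, red, green, blue), "K" (3x3 intrinsics, pixels), "k1" (the pictures are not rectified: a ray, as slopes to the right and down, at radius r is drawn at 1 + k1 r^2 times it, then the intrinsics apply), "R" (3x3) and "t" (3): a world point X has camera coordinates R X + t. Camera axes: x right, y down, z forward; pixel columns grow to the right and rows downward; lengths in m; the calibration is good to about 2 mm. A picture is of the moment at which its call begins. There is no depth.
A pose or a line that the arm cannot do raises arm.MotionError and nothing moves.
- arm.sign_off(): hands the job in, once; it reports no verdict.
Readings, each from a call of its own:
- arm.get_time_s(): time.
- arm.get_qpos(): joint angles.
- arm.get_joint_vel(): joint speeds.
- arm.get_joint_torque(): joint torques, N m.
- arm.get_ee_pos(): TCP position.
- arm.get_eef_rot(): TCP orientation.
- arm.get_contact_force(): force on the tool from outside, world axes, zero at the start.
- arm.get_torque(): the same for the moment, N m.
- arm.get_width(): finger opening in m.
Only numpy, scipy, OpenCV 4.12 (cv2) and the standard library are available. Lean on these libraries where they do the work, as an engineer would, in place of code of your own. Each camera call takes 0.05 s, during which the arm holds its last target.

TASK

Fill the crate by setting the two loose vials upright into its two empty cells, one in each, lowering them in rather than dropping them. Then lift the lid by its handle, carry it over the tall bottles, and finish while still holding it level and squared up over the crate, its lower edge about two centimetres above the vial caps and touching nothing, so that a colleague can make the last count under it. Leave the vials already in the crate, the squat jar, the bottles and everything else where they stand.

Things in the scene. Friction and masses are not known exactly. Their poses are not given: they have to be found in the camera images.
- crate: white divided crate, fixed to the table, left or right of the middle: 202 (its x) x 136 (its y) x 50 mm high, floor 5 mm thick, outer walls 4 mm; 3 x 2 cells at 66 mm pitch (cell centres at x -66, 0, 66 and y -33, 33 mm from the crate's centre), each 62 mm wide, parted by walls 4 mm thick and 40 mm high; origin at the centre of its underside on the table. Six vials fill it, their caps then 85 mm above the table and 35 mm above the crate's rim
- slot_a: a flat paper disc (40 mm, under 1 mm thick) marking one of the two empty cells; origin at the centre of that cell, on the crate's floor
- slot_b: the same in the other empty cell
- vial_a: capped clear-glass vial, 80 mm high: body 44 mm in diameter up to 46 mm, narrow shoulder, then a cylindrical cap 34 mm in diameter from 56 mm to the top at 80 mm; about 0.1 kg; origin at the centre of its underside, z up; stands loose on the table in the middle, in front of the robot
- vial_b: capped clear-glass vial, 80 mm high: body 44 mm in diameter up to 46 mm, narrow shoulder, then a cylindrical cap 34 mm in diameter from 56 mm to the top at 80 mm; about 0.1 kg; origin at the centre of its underside, z up; the other loose one, interchangeable with vial_a
- lid: white lid of the crate, a shallow box upside down lying on its lower edge on the table, on the other side of the middle from the crate: 214 (its x) x 148 (its y) x 40 mm high, skirt walls 3 mm, with a solid grey block handle on top at its centre, 90 mm long (along x), 14 mm wide (along y), rising from 40 to 76 mm; about 0.22 kg; origin at the centre of its lower edge plane, z up
- vial_1: a vial of the same kind, already standing in a cell of the crate; to be left there
- vial_2: a vial of the same kind, already standing in a cell of the crate; to be left there
- vial_3: a vial of the same kind, already standing in a cell of the crate; to be left there
- vial_4: a vial of the same kind, already standing in a cell of the crate; to be left there
- jar: bystander: squat jar, 60 mm in diameter, 52 mm high, standing in line with the two loose vials; origin at the centre of its underside
- bottle_l: bystander: tall white bottle, 56 mm in diameter, 140 mm high, standing between the crate and the lid; origin at the centre of its underside
- bottle_r: bystander: a second such tall bottle beside it
- logger: bystander: flat grey temperature recorder, 45 x 80 x 20 mm, at the far side of the table; origin at the centre of its underside
- cutter: bystander: black carton cutter lying on the table far to the right, 150 x 26 x 18 mm with a short blade at +x; origin at the centre of its underside
- coldpack: bystander: white cold pack, 160 x 100 x 28 mm, far to the left; origin at the centre of its underside

How it is judged (in metres and radians):
On the way:
1. both loose vials stand upright in the two empty cells, one in each, and are let go (((horizontal distance between vial_a and slot_a below 0.017 m and z of each of vial_a, vial_b in the frame of crate below 0.012 m and angle between each of vial_a, vial_b's own z axis and vertical below 0.12 rad and horizontal distance between vial_b and slot_b below 0.017 m) or (horizontal distance between vial_a and slot_b below 0.017 m and z of each of vial_a, vial_b in the frame of crate below 0.012 m and angle between each of vial_a, vial_b's own z axis and vertical below 0.12 rad and horizontal distance between vial_b and slot_a below 0.017 m)) and contact force between each of vial_a, vial_b and the fingers below 0.05 N), for 0.2 s.
At the end, for the whole second after the job is handed in: Six vials upright (0.12 rad) on the crate floor, one per cell. Fingers hold the lid still, touching nothing else: within 15 mm of the crate centre along each crate axis, parallel within 0.12 rad, level within 0.08 rad, lower edge 6 to 40 mm above the caps (z 91 to 125 mm) (all of step 1 and distance of each of vial_1, vial_2, vial_3, vial_4 from where it was at the start of the episode below 0.03 m and z of each of vial_1, vial_2, vial_3, vial_4 in the frame of crate below 0.012 m and angle between each of vial_1, vial_2, vial_3, vial_4's own z axis and vertical below 0.12 rad and x of lid in the frame of crate between -0.015 and 0.015 m and y of lid in the frame of crate between -0.015 and 0.015 m and height (world z) of lid between 0.091 and 0.125 m and angle between the x axis of lid and the x axis of crate, either way round below 0.12 rad and angle between lid's own z axis and vertical below 0.08 rad and linear speed of lid below 0.02 m/s and contact force between the fingers and lid above 1 N and contact force between lid and crate below 0.05 N and contact force between lid and vial_1 below 0.05 N and contact force between lid and vial_2 below 0.05 N and contact force between lid and vial_3 below 0.05 N and contact force between lid and vial_4 below 0.05 N and contact force between lid and vial_a below 0.05 N and contact force between lid and vial_b below 0.05 N and contact force between lid and jar below 0.05 N and contact force between lid and bottle_l below 0.05 N and contact force between lid and bottle_r below 0.05 N and contact force between lid and logger below 0.05 N and contact force between lid and cutter below 0.05 N and contact force between lid and coldpack below 0.05 N); the arm keeps its last pose, push and grip.
It fails at once if a bystander is pushed more than 30 mm or tipped over (distance of any of jar, bottle_l, bottle_r, logger, cutter, coldpack from where it was at the start of the episode above 0.03 m or angle between any of jar, bottle_l, bottle_r, logger, cutter, coldpack's own z axis and vertical above 0.5 rad).
It fails at once if a loose vial is dropped from more than 25 mm above the table ((height (world z) of vial_a above 0.025 m and contact force between vial_a and anything else below 0.01 N) or (height (world z) of vial_b above 0.025 m and contact force between vial_b and anything else below 0.01 N)).
It also fails if it takes over 72 s, if anything falls off the work surface, if the arm or the gripper's body presses on something with over 40 N, if the wrist force passes 120 N, or if a joint passes its speed limit or range.

## Working session

There is one attempt and no reset: what is moved stays moved. The work goes in short steps, each a Python script; the robot and the scene stay as the last script left them, time stands still between calls to the robot, and variables do not carry over. Pictures are saved under pics/ and viewed, and the job is handed in when it is done.

```bash
mkdir -p pics
cat > h.py <<'E'
import numpy as np, cv2
from bench import arm
def snap(n,f):
    d=arm.grab_frame(n); cv2.imwrite(f,d["pixels"][:,:,::-1]); 
    np.savez(f.replace('.png','.npz'),**{k:np.array(v) for k,v in d.items()}); return d
def ray(d,u,v):
    D=np.array([float(d["k1"]),0,0,0,0])
    p=cv2.undistortPoints(np.array([[[u,v]]],float),np.array(d["K"],float),D)[0,0]
    R=np.array(d["R"]);c=-R.T@np.array(d["t"]);return c,R.T@np.array([p[0],p[1],1.])
def onz(d,u,v,z):
    c,r=ray(d,u,v);return c+r*(z-c[2])/r[2]
def proj(d,X):
    q=np.array(d["R"])@np.array(X)+np.array(d["t"]);a=q[:2]/q[2];a=a*(1+float(d["k1"])*(a@a))
    K=np.array(d["K"]);return K[0,0]*a[0]+K[0,2],K[1,1]*a[1]+K[1,2]
E
python3 - <<'E'
from h import *
for n in("top","side"):
    d=snap(n,f"pics/{n}0.png");R=d["R"];print(n,-R.T@d["t"],d["k1"],d["K"].ravel(),R.ravel())
print(arm.get_time_s(),arm.get_ee_pos(),arm.get_eef_rot(),arm.get_width(),arm.finger_overhang)
E
```

```text
top [0.42530628 0.02543501 1.16995109] -0.1109383502557027 [354.01801619   0.         255.7245938    0.         354.01801619
 195.26940694   0.           0.           1.        ] [ 0.02366558 -0.99971128 -0.00415964 -0.98820564 -0.02276313 -0.15143132
  0.15129291  0.00769429 -0.98845903]
side [0.18257385 0.69630535 0.81839336] 0.03961286332885946 [378.9144597    0.         255.58031054   0.         378.9144597
 188.17975989   0.           0.           1.        ] [-0.85527965 -0.51812052 -0.0069171  -0.3590389   0.60219762 -0.71305616
  0.37361449 -0.60737892 -0.7010728 ]
0.1 [ 0.19500547 -0.61969616  0.25573314] [-1.79936020e+02 -3.89951491e-03  1.74640812e+01] 0.08552368891140594 0.025
```

View pics/top0.png

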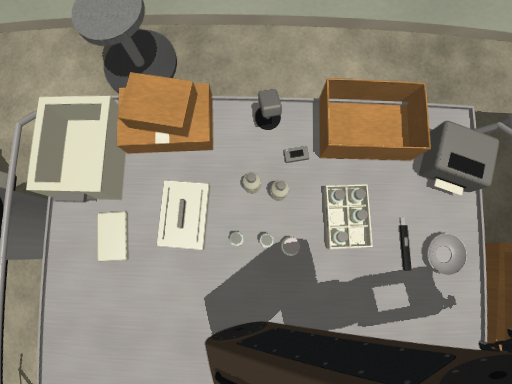

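View pics/side0.png

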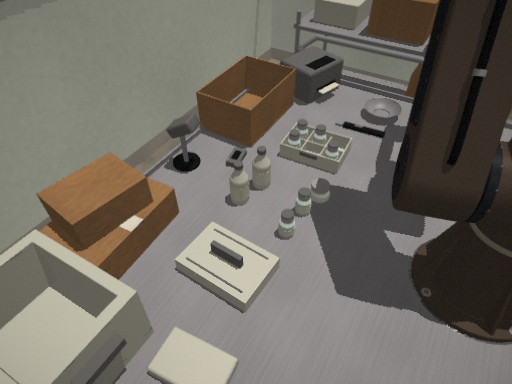

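The top view shows the lid at about (183,215), the crate at (348,216), the bottles at (251,183) and (280,190), and the loose vials at (236,238) and (266,240). The jar is at (290,246), in the vials' row. I'll enlarge the key areas.

Run:
```python
import cv2
a=cv2.imread('pics/top0.png')
cv2.imwrite('pics/top0c.png',cv2.resize(a[165:265,310:385],None,fx=6,fy=6,interpolation=cv2.INTER_CUBIC)[:600])
cv2.imwrite('pics/top0v.png',cv2.resize(a[165:265,220:320],None,fx=6,fy=6,interpolation=cv2.INTER_CUBIC)[:600])
cv2.imwrite('pics/top0l.png',cv2.resize(a[170:260,145:220],None,fx=6,fy=6,interpolation=cv2.INTER_CUBIC))
s=cv2.imread('pics/side0.png')
cv2.imwrite('pics/side0v.png',cv2.resize(s[115:245,220:360],None,fx=4.5,fy=4.5,interpolation=cv2.INTER_CUBIC))
```

```text
(no output)
```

View pics/top0c.png

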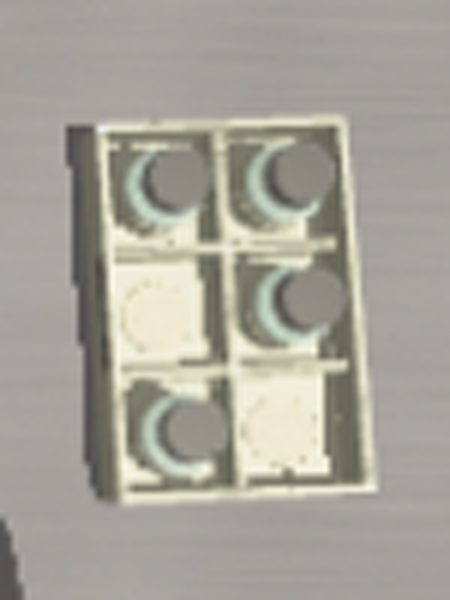

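View pics/top0v.png

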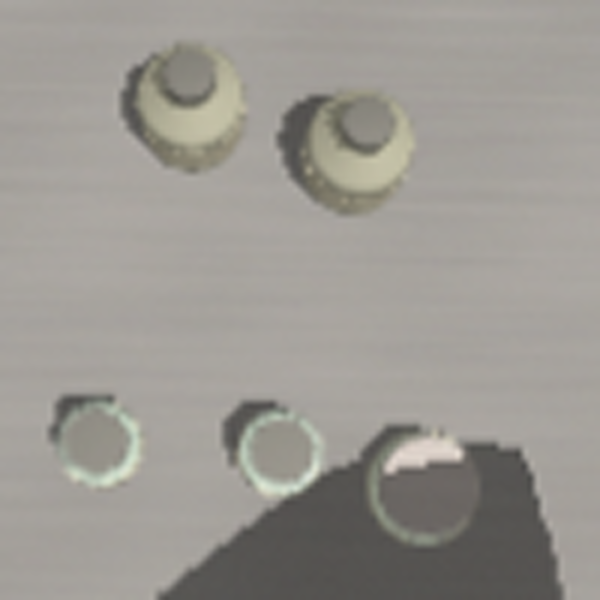

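View pics/top0l.png

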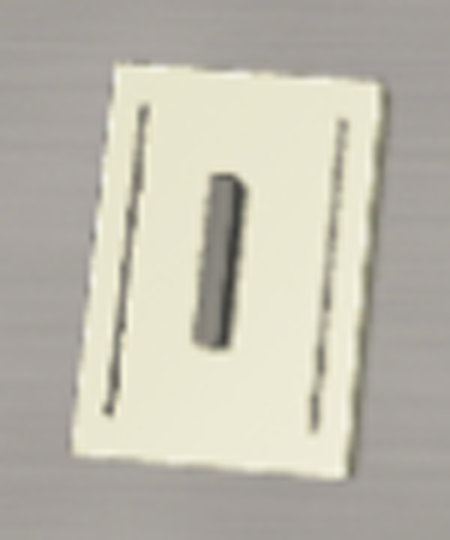

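View pics/side0v.png

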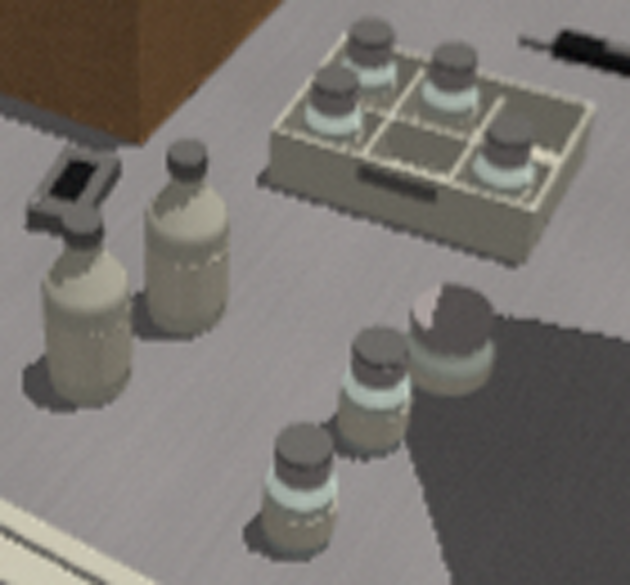

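```bash
cat > m.py <<'E'
from h import *
t=dict(np.load('pics/top0.npz')); s=dict(np.load('pics/side0.npz'))
def f(x0,y0,u,v,k=6): return x0+(u+.5)/k-.5, y0+(v+.5)/k-.5
def tri(pt,ps):
    c1,r1=ray(t,*pt);c2,r2=ray(s,*ps);r1/=np.linalg.norm(r1);r2/=np.linalg.norm(r2)
    A=np.array([r1,-r2]).T;k=np.linalg.lstsq(A,c2-c1,rcond=None)[0]
    a=c1+k[0]*r1;b=c2+k[1]*r2;return (a+b)/2,np.linalg.norm(a-b)
r=lambda a:np.round(a,4)
lid=[onz(t,*f(145,170,*p),.04) for p in((117,63),(381,80),(348,479),(72,455))]
cr=[onz(t,*f(310,165,*p),.05) for p in((96,124),(345,116),(378,492),(115,503))]
for n,q in(("lid",lid),("crate",cr)):
    q=np.array(q);print(n,r(q.mean(0)),"sides",[r(np.linalg.norm(q[i]-q[(i+1)%4])) for i in range(4)])
    e=(q[0]-q[3]+q[1]-q[2]);print(" yaw",np.degrees(np.arctan2(e[1],e[0])))
    rc=cv2.minAreaRect((q[:,:2]*1000).astype(np.float32));print(rc)
print("handle",[r(onz(t,*f(145,170,*p),.076)) for p in((223,175),(209,348))])
for n,a,b,z in(("v1",(99,443),(305,440),.08),("v2",(280,450),(381,345),.08)):
    pt=f(220,165,*a);ps=f(220,115,*b,4.5)
    print(n,r(onz(t,*pt,z)),r(onz(s,*ps,z)),[r(x) for x in tri(pt,ps)])
print("jar",r(onz(t,*f(220,165,424,488),.052)), "bot",r(onz(t,*f(220,165,188,76),.14)),r(onz(t,*f(220,165,366,122),.14)))
for p in((160,311),(282,430)):print("disc",r(onz(t,*f(310,165,*p),.005)))
for p in((178,179),(302,171),(311,299),(194,429)):print("cap",r(onz(t,*f(310,165,*p),.085)))
E
python3 m.py
```

```text
lid [0.5316 0.2681 0.04  ] sides [np.float64(0.1458), np.float64(0.2149), np.float64(0.149), np.float64(0.2133)]
 yaw -2.6814928382845133
((531.9370727539062, 267.2518005371094), (149.00267028808594, 214.89111328125), 86.88788604736328)
crate [ 0.5376 -0.2643  0.05  ] sides [np.float64(0.1365), np.float64(0.2022), np.float64(0.1409), np.float64(0.202)]
 yaw 3.2697031075866443
((537.6441650390625, -264.4523010253906), (202.2100067138672, 140.92323303222656), 3.180116653442383)
handle [array([0.5763, 0.2659, 0.076 ]), array([0.4858, 0.2684, 0.076 ])]
v1 [0.457  0.0909 0.08  ] [0.4582 0.0911 0.08  ] [array([0.4576, 0.0911, 0.0802]), np.float64(0.0012)]
v2 [ 0.4557 -0.0015  0.08  ] [ 0.4547 -0.0016  0.08  ] [array([ 0.4552, -0.0017,  0.0797]), np.float64(0.001)]
jar [ 0.4383 -0.0779  0.052 ] bot [0.6367 0.049  0.14  ] [ 0.6156 -0.0393  0.14  ]
disc [ 0.5388 -0.2341  0.005 ]
disc [ 0.4744 -0.3017  0.005 ]
cap [ 0.6001 -0.2264  0.085 ]
cap [ 0.6058 -0.292   0.085 ]
cap [ 0.5388 -0.2954  0.085 ]
cap [ 0.4708 -0.2335  0.085 ]
```

Everything agrees with the given sizes: triangulated cap heights are 0.080, the lid and crate sides match within 4 mm, and the cell positions fit a crate at (0.538, -0.265) with yaw 3.2°. I'll set the vials with the jaws on the cell diagonal, where neighbouring caps leave room for the fingers to open. First I check IK.

Run:
```python
from h import *
for n,p,ys in(("v2",(.455,-.0015,.076),(90,-90)),("v1",(.4575,.091,.076),(90,-90)),("a",(.5365,-.2325,.08),(-41.8,48.2,138.2,-131.8)),("b",(.474,-.3017,.08),(-41.8,48.2,138.2,-131.8)),("lid",(.5316,.2675,.069),(-2.7,177.3)),("lidup",(.5316,.2675,.28),(-2.7,177.3)),("fin",(.538,-.2645,.174),(3.2,-176.8))):
    for y in ys:
        q=arm.solve_ik(list(p),[180,0,y]);print(n,y,None if q is None else np.round(q,1))
```

```text
v2 90 [ -4.   29.3 125.2  -0.   25.5  -4. ]
v2 -90 None
v1 90 [  7.5  29.8 123.8  -0.   26.4   7.5]
v1 -90 None
a -41.8 [-26.4  35.4 108.2  -0.   36.4 105.4]
a 48.2 [-26.4  35.4 108.2  -0.   36.4  15.4]
a 138.2 [-26.4  35.4 108.2   0.   36.4 -74.6]
a -131.8 [ -26.4   35.4  108.2   -0.    36.4 -164.6]
b -41.8 [-35.6  34.2 111.2  -0.   34.6  96.2]
b 48.2 [-35.6  34.2 111.2  -0.   34.6   6.2]
b 138.2 [-35.6  34.2 111.2   0.   34.6 -83.8]
b -131.8 None
lid -2.7 [ 23.8  37.  107.   -0.   36.  116.5]
lid 177.3 [ 23.8  37.  107.    0.   36.  -63.5]
lidup -2.7 [ 23.8  21.8  97.4  -0.   60.8 116.5]
lidup 177.3 [ 23.8  21.8  97.4   0.   60.8 -63.5]
fin 3.2 [-29.1  28.8 102.8  -0.   48.4  57.7]
fin -176.8 [ -29.1   28.8  102.8    0.    48.4 -122.3]
```

Run:
```python
from h import *
x,y=.455,-.0015
arm.move_ptp([x,y,.22],[180,0,90])
print(arm.move_straight([x,y,.076],feed=.15,force_limit=15))
arm.clamp(40);print("w",arm.get_width(),arm.get_ee_pos())
arm.move_straight([x,y,.21],feed=.12)
print("w",arm.get_width(),arm.get_time_s(),arm.get_contact_force())
snap("side","pics/s1.png");snap("top","pics/t1.png")
```

```text
False
w 0.03288784163779643 [ 0.45533825 -0.00151356  0.07634818]
w 0.032811295030219643 5.3917 [ 0.61851867  0.04756389 -1.84430971]
```

View pics/s1.png

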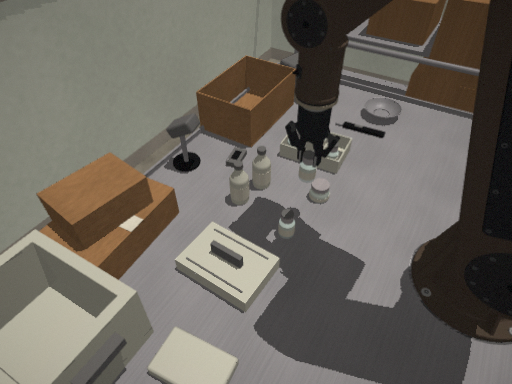

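The side view shows the vial held upright in the fingers at about (308,170); the width of 33 mm fits the 34 mm cap. Next it goes into slot_b.

```bash
cat >> h.py <<'E'
def place(x,y):
    arm.move_ptp([x,y,.21],[180,0,48.2])
    arm.move_straight([x,y,.095],feed=.12,force_limit=12)
    print("pre",arm.get_ee_pos(),arm.get_contact_force())
    print(arm.move_straight([x,y,.078],feed=.03,force_limit=5),arm.get_ee_pos(),arm.get_contact_force())
    arm.open_gripper();arm.hold(.2)
    arm.move_straight([x,y,.21],feed=.12)
    print("t",arm.get_time_s())
E
python3 - <<'E'
from h import *
place(.474,-.3017)
arm.move_ptp([.4575,.091,.22],[180,0,90])
snap("top","pics/t2.png");d=snap("side","pics/s2.png")
c=d["pixels"][100:240,220:360,::-1];cv2.imwrite("pics/s2c.png",cv2.resize(c,None,fx=4,fy=4))
c=cv2.imread("pics/t2.png")[165:265,220:385];cv2.imwrite("pics/t2c.png",cv2.resize(c,None,fx=4.8,fy=4.8))
E
```

```text
pre [ 0.47439747 -0.30188853  0.09560279] [-0.06785231  0.00310394 -1.65239538]
True [ 0.47460763 -0.30221027  0.08095989] [ 1.8163276  -2.01066944  2.39021666]
t 10.225
```

View pics/s2c.png

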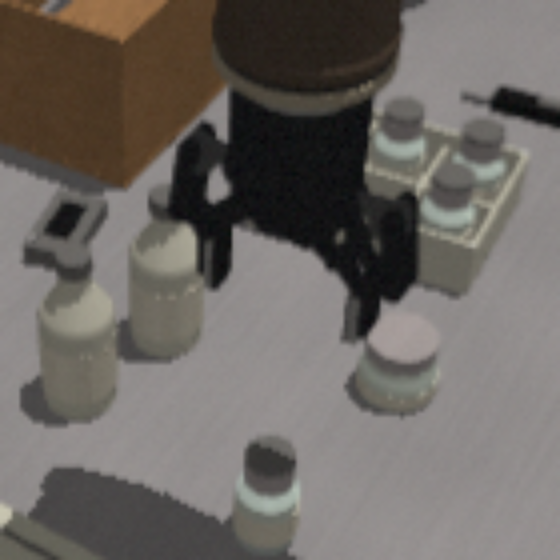

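View pics/t2c.png

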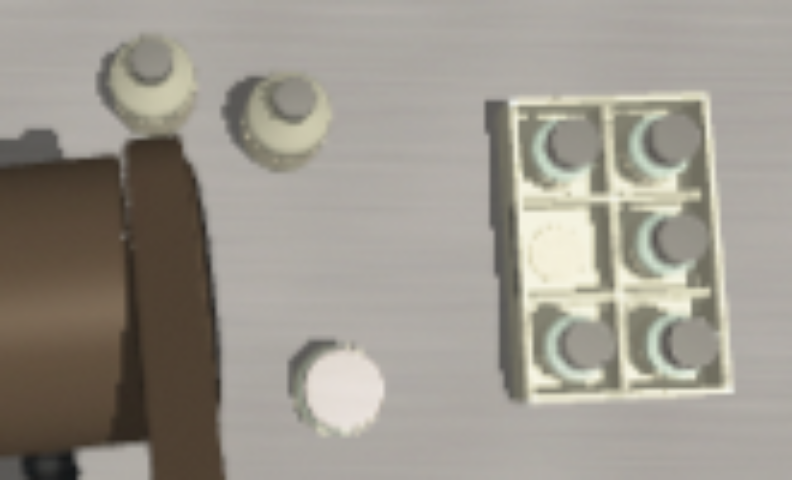

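The top view shows the placed vial upright in its cell (cap at about (690,342) in the crop), with its neighbours and the jar unmoved. Now the second vial.

Run:
```python
from h import *
x,y=.4575,.091
print(arm.move_straight([x,y,.076],feed=.15,force_limit=15))
arm.clamp(40);print("w",arm.get_width(),arm.get_ee_pos())
arm.move_straight([x,y,.21],feed=.12)
w=arm.get_width();print("w",w)
if w>.025:
    place(.5368,-.2328)
    arm.move_ptp([.5316,.2675,.28],[180,0,-2.7])
    snap("top","pics/t3.png");d=snap("side","pics/s3.png")
    c=d["pixels"][100:300,160:360,::-1];cv2.imwrite("pics/s3c.png",cv2.resize(c,None,fx=3,fy=3))
    c=cv2.imread("pics/t3.png")[165:265,220:385];cv2.imwrite("pics/t3c.png",cv2.resize(c,None,fx=4.8,fy=4.8))
```

```text
False
w 0.03273020012879305 [0.45784131 0.09104937 0.07635077]
w 0.03322320288960592
pre [ 0.5372286  -0.2329341   0.09564841] [-0.35639082  0.89015282  0.74574852]
True [ 0.53742942 -0.23327169  0.08098161] [ 1.02570128 -1.48601897  2.8300045 ]
t 19.525
```

View pics/s3c.png

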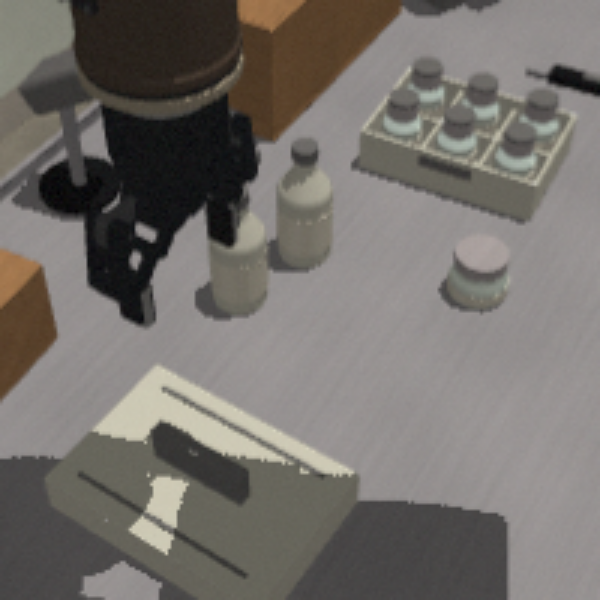

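View pics/t3c.png

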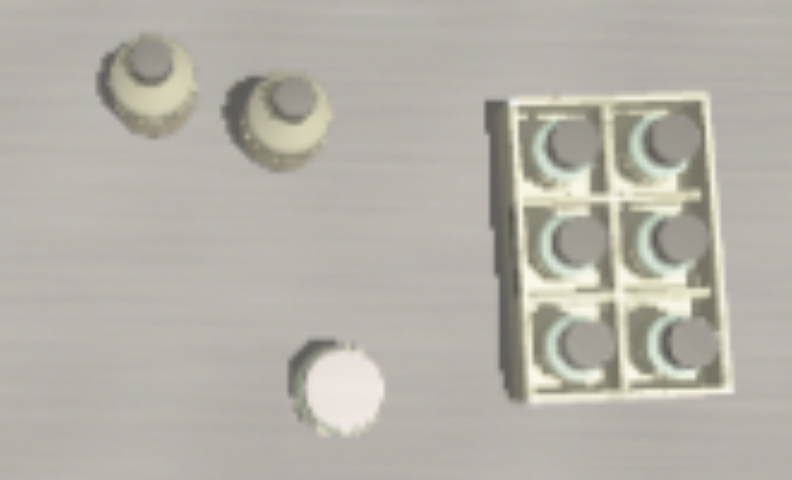

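Both pictures show six caps, one per cell, all upright, with the bottles and jar where they stood. Next: grasp the lid by its handle and raise it.

Run:
```python
from h import *
x,y=.5312,.267
print(arm.move_straight([x,y,.07],[180,0,-2.5],feed=.15,force_limit=15),arm.get_ee_pos())
arm.clamp(70);print("w",arm.get_width(),arm.get_ee_pos())
arm.hold(.2);f0=np.array(arm.get_contact_force())
arm.move_straight([x,y,.28],feed=.12)
print("w",arm.get_width(),np.array(arm.get_contact_force())-f0,arm.get_torque(),arm.get_time_s())
snap("side","pics/s4.png");snap("top","pics/t4.png")
```

```text
False [0.53167661 0.26721815 0.07076328]
w 0.012660150874334948 [0.53133669 0.2670855  0.07028361]
w 0.01302380769598575 [ 1.77144793  0.66513518 -7.25516133] [-0.01066013 -0.01993627 -0.06627916] 25.7667
```

View pics/s4.png

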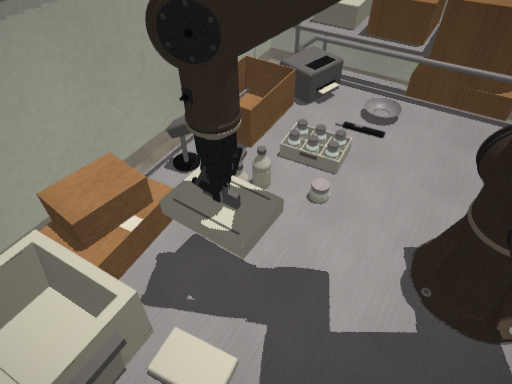

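The side view shows the lid lifted level in the fingers, centred at about (222,208). Now I carry it across at a lower edge of 0.21 m (bottles 0.14), stop high over the crate, and look.

Run:
```python
from h import *
arm.move_straight([.535,0,.28],[180,0,.3],feed=.15)
arm.move_straight([.5378,-.265,.28],[180,0,3.2],feed=.15)
arm.move_straight([.5378,-.265,.175],feed=.06,force_limit=10)
arm.hold(.4)
print("w",arm.get_width(),arm.get_ee_pos(),arm.get_eef_rot(),arm.get_contact_force(),arm.get_torque(),arm.get_time_s())
for n in("top","side"):
    snap(n,f"pics/{n}5.png")
c=cv2.imread("pics/side5.png")[60:200,230:400];cv2.imwrite("pics/s5c.png",cv2.resize(c,None,fx=4,fy=4,interpolation=cv2.INTER_CUBIC))
c=cv2.imread("pics/top5.png")[165:265,300:400];cv2.imwrite("pics/t5c.png",cv2.resize(c,None,fx=6,fy=6,interpolation=cv2.INTER_CUBIC))
```

```text
w 0.012924593200161948 [ 0.53782224 -0.26498432  0.17503302] [ 1.79999794e+02 -4.55679564e-03  3.19982806e+00] [-0.03927279 -0.52262977 -1.42502971] [-0.00318721  0.01373286  0.00677578] 32.0167
```

View pics/s5c.png

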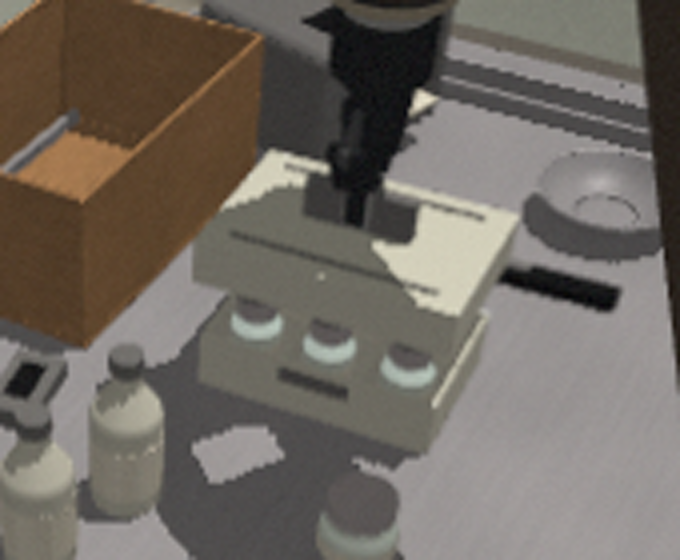

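View pics/t5c.png

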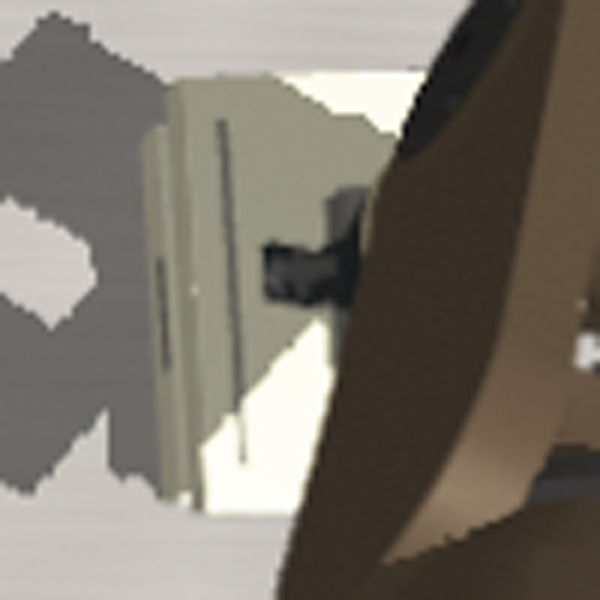

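View pics/top5.png

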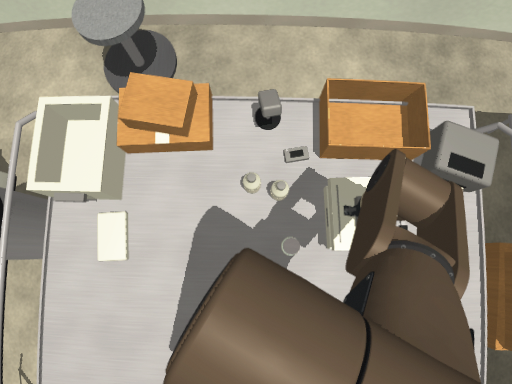

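The side view shows the lid level over the crate, a gap above the crate and caps below its skirt. I check its position from the visible top corners, and the lower edge height from both views.

Run:
```python
from h import *
import m
t=dict(np.load('pics/top5.npz'));s=dict(np.load('pics/side5.npz'))
print("----")
C=np.array([.538,-.2645]);a=np.radians(3.2);R=np.array([[np.cos(a),np.sin(a)],[-np.sin(a),np.cos(a)]])
for n,p in(("BL",(268,152)),("R",(520,215)),("NR",(465,311)),("NL",(197,240))):
    X=onz(s,*m.f(230,60,*p,4),.145);print(n,m.r(R@(X[:2]-C)))
for p in((184,80),(207,513)):
    X=onz(t,*m.f(300,165,*p),.145);print("top",m.r(R@(X[:2]-C)))
for n,p in(("NLlow",(193,285)),("NRlow",(457,348))):
    X=onz(s,*m.f(230,60,*p,4),.105);print(n,m.r(R@(X[:2]-C)))
# bystanders / handle
print("bot",m.r(onz(t,251.2,177.4,.14)))
for x,y in((.5388-.0,-.2324),(.474,-.3017)): print(x,y)
```

```text
lid [0.5316 0.2681 0.04  ] sides [np.float64(0.1458), np.float64(0.2149), np.float64(0.149), np.float64(0.2133)]
 yaw -2.6814928382845133
((531.9370727539062, 267.2518005371094), (149.00267028808594, 214.89111328125), 86.88788604736328)
crate [ 0.5376 -0.2643  0.05  ] sides [np.float64(0.1365), np.float64(0.2022), np.float64(0.1409), np.float64(0.202)]
 yaw 3.2697031075866443
((537.6441650390625, -264.4523010253906), (202.2100067138672, 140.92323303222656), 3.180116653442383)
handle [array([0.5763, 0.2659, 0.076 ]), array([0.4858, 0.2684, 0.076 ])]
v1 [0.457  0.0909 0.08  ] [0.4582 0.0911 0.08  ] [array([0.4576, 0.0911, 0.0802]), np.float64(0.0012)]
v2 [ 0.4557 -0.0015  0.08  ] [ 0.4547 -0.0016  0.08  ] [array([ 0.4552, -0.0017,  0.0797]), np.float64(0.001)]
jar [ 0.4383 -0.0779  0.052 ] bot [0.6367 0.049  0.14  ] [ 0.6156 -0.0393  0.14  ]
disc [ 0.5388 -0.2341  0.005 ]
disc [ 0.4744 -0.3017  0.005 ]
cap [ 0.6001 -0.2264  0.085 ]
cap [ 0.6058 -0.292   0.085 ]
cap [ 0.5388 -0.2954  0.085 ]
cap [ 0.4708 -0.2335  0.085 ]
----
BL [ 0.1054 -0.0668]
R [-0.1078 -0.0711]
NR [-0.1097  0.0679]
NL [0.1028 0.0757]
top [0.1055 0.0725]
top [-0.1064  0.0744]
NLlow [0.1028 0.0795]
NRlow [-0.1077  0.0605]
bot [0.6363 0.0481 0.14  ]
0.5388 -0.2324
0.474 -0.3017
```

The lid's top corners come out within 7 mm of the expected ±107 / ±74 mm in the crate's frame, so its centre is off by about 2 mm with almost no yaw error. It's well inside tolerance, so I hand in.

Run:
```python
from h import *
print(np.abs(arm.get_joint_vel()).max(),arm.get_width(),arm.get_ee_pos()); arm.sign_off()
```

```text
0.1293342038336751 0.012957196484146125 [ 0.53777019 -0.26499847  0.1750048 ]
the job is handed in; nothing more can be done
```

Both loose vials are standing upright in the two empty cells, lowered until they touched the floor and then released. The lid is gripped by its handle and held over the crate after being carried above the bottles. I handed the job in at about 32 s of the 72 s allowed; no verdict was reported.

**Vials:** after the second placing, both views showed six upright caps, one per cell. The jar and bottles had not visibly moved.

**Lid:**
- **Position:** from its visible top corners, the centre is about 2 mm off the crate's centre, with yaw error around 1° or less and tool tilt of 0°.
- **Height:** the lower edge should be at about 0.105 m, roughly 20 mm above the caps. That comes from the tool height, with the side view showing a gap but not measuring it.
- **Contact:** the gripper width is steady at 13 mm on the handle. The force reading shows no sign of the lid touching anything.

**Disagreements:** single corner readings scattered by up to 7 mm, and the two lower skirt corners scattered most, by up to 13 mm across the crate. I put this down to pixel reading on low-contrast edges. The arm hid the right part of the lid in the top view, so that part was checked only from the side camera.

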